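# Load printed collars on the light-check post and hold the lamp shutter half open

## Task

Set the two printed collars up for their light check: thread the wide collar and then the narrow one down the post until they sit fully home, the wide one on the shoulder and the narrow one on top of it. Only then slide the lamp box's sprung shutter to half of its travel, its pointer at the middle mark, and finish still holding it there against its spring; do not let go at the end. Leave the other things on the bench where they are.

Things in the scene. Friction and masses are not known exactly. Their poses are not given: they have to be found in the camera images.
- wide_center (a point): Centre (half-way up, on the axis) of the wide collar: a loose, plain black printed ring, outer diameter 56 mm, bore 20 mm through, 28 mm high, about 60 g (varies), starting flat on the bench. z is its axis.
- narrow_center (a point): Centre (half-way up, on the axis) of the narrow collar: a loose, plain black printed ring, outer diameter 40 mm, bore 20 mm through, 28 mm high, about 30 g (varies), starting flat on the bench. z is its axis. Collars, bracket and cap start at least 100 mm apart, centre to centre.
- post_seat (a point): Top of the post's shoulder on the post's axis, where the wide collar must rest; 20 mm above the bench. z points up along the fixed steel post: 16 mm diameter, 70 mm tall above this point, top 6 mm tapered. The shoulder (66 mm disc, 8 mm high) is on a fixed plate 170 (x) x 290 (y) x 12 mm, 55 mm from its +y end. The lamp box stands on the plate, 130 to 170 mm from the post in -y, parallel to it.
- shutter_tab (a point): Centre of the upright steel tab on the lamp box's shutter, by which it is slid: 10 mm thick along x, 32 mm wide along y, 37 mm high along z. It stands on a carriage plate (36 mm along x) whose top is 17.5 mm below this point; nothing within 90 mm rises above that plate. x is the direction in which the shutter opens.
- half_mark (a point): Fixed point on the lamp box where the tab's centre (shutter_tab) is at half travel, in line with the long middle one of three black marks on the box's white top strip (the carriage has a pointer). x: opening direction. The box is 150 (x) x 50 (y) x 60 mm high, its top 24.5 mm below this point, which is at mid-length and 4 mm to the post's side of its centre line.
- shutter (a joint): Travel of the shutter in m: 0 shut (where it starts), 0.060 fully open, 0.030 half. A spring in the box pulls it shut all the time: 3.6 N when shut, rising evenly to 7.2 N at half and 10.8 N fully open; let go, it returns shut.
- bracket: Bystander: loose stepped black printed block, 50 x 34 x 38 mm; origin under its centre.
- cap: Bystander: loose solid black printed cap with a narrower grip on top, 44 mm diameter, 34 mm high, no bore; origin under its centre.
- jar: Bystander: loose closed jar, 56 mm diameter, 75 mm high; origin under its centre.
- driver: Bystander: loose screwdriver lying along its x.
- calipers: Bystander: loose calipers, flat, 200 mm long along their x.
Things that resemble listed ones, but are neither listed nor needed, are in the scene too. What is shaped like the part that bears wide_center but red is not meant.

How it is judged (in metres and radians):
On the way, in this order (a step that is already met when the one before it is completed fails the run):
1. the wide collar is fully home on the post's shoulder (z of wide_center in the frame of post_seat between 0.011 and 0.017 m and horizontal distance between wide_center and post_seat below 0.005 m and angle between the z axis of wide_center and the z axis of post_seat, either way round below 0.08 rad), for 0.2 s.
2. the narrow collar is fully home on top of the wide one (all of step 1 and z of narrow_center in the frame of post_seat between 0.039 and 0.045 m and horizontal distance between narrow_center and post_seat below 0.005 m and angle between the z axis of narrow_center and the z axis of post_seat, either way round below 0.08 rad), for 0.2 s.
At the end, for the whole second after the job is handed in: Wide collar on the shoulder, narrow one on top of it (height within 3 mm, centre within 5 mm of the post's axis, tilt under 0.08 rad), neither touched; shutter at 30 mm travel, give or take 5 mm, held by the fingers with over 3 N (all of step 2 and value of joint shutter between 0.025 and 0.035 m and contact force between shutter and the fingers above 3 N and contact force between each of wide_collar, narrow_collar and the fingers below 0.5 N); the arm keeps its last pose, push and grip.
It fails at once if the shutter is opened (over 10 mm) while the collars are not both home (value of joint shutter above 0.01 m and not (z of wide_center in the frame of post_seat between 0.011 and 0.017 m and horizontal distance between each of wide_center, narrow_center and post_seat below 0.005 m and angle between the z axis of each of wide_center, narrow_center and the z axis of post_seat, either way round below 0.08 rad and z of narrow_center in the frame of post_seat between 0.039 and 0.045 m)).
It fails at once if another thing on the bench (bracket, cap, jar, screwdriver, calipers) is moved over 30 mm (distance of any of bracket, cap, jar, driver, calipers from where it was at the start of the episode above 0.03 m).
It also fails if it takes over 64 s, if anything falls off the work surface, if the arm or the gripper's body presses on something with over 40 N, if the wrist force passes 120 N, or if a joint passes its speed limit or range.

## Robot

A 6-joint arm with a two-finger parallel gripper is mounted at the origin on the work surface. World frame = base frame: x ahead of the robot, y to its left, z up, the work surface at z = 0. Lengths are in mm, angles in rad, forces in N, time in s.
With the tool pointing down it reaches from about 375 to 825 mm from the base axis. Payload 5.5 kg.
Tool frame: the origin (TCP) lies midway between the tips of the shut fingers; the grasp point (between the pads) lies 19 mm behind it; z points along the fingers, y is the line along which they close (so a half turn about z gives the same grasp; the last joint's range is limited). The gripper opens to 85 mm and grips with 20 to 120 N. Pads are 22 mm wide; open, the fingers measure 114 mm over their backs; the gripper's body (76 mm by 85 mm) begins 54 mm behind the grasp point. The pads swing forward as they close: fully open they stand 13 mm farther back than shut.
Start: joints at [1.243, 0.314, -0.047, 1.21, 0, 1.571], TCP at [193.173, 568.048, 231.299] pointing down, gripper open.
Joint ranges: [-2.67, 2.67], [-0.69, 1.73], [-1.03, 1.25], [-2.08, 2.16], [-1.42, 1.45], [-3.14, 3.14]. Speed limits (rad/s): [2.39, 2.39, 3.01, 3.14, 3.14, 3.14].

## Interface

Orientations are given as a unit quaternion [w, x, y, z].
In Python, from rig import robot gives the robot as it stands. The module is installed in compiled form; this text tells all that it offers.
- The arm moves only by the tool play_rows, never from a script. Its argument "series" is a list of rows, each an object of numbers: "hand": the opening, from 0 (shut) to 1 (fully open); "dx", "dy", "dz": the shift along the world's x, y, z in cm; "wx", "wy", "wz": the turn, a rotation vector about the world's x, y, z in degrees. A call has 1 to 8 rows; each row shifts and turns the commanded pose from where the row before left it; what a row does not reach is not made up. A row lasts 1/12 s, in which the tool goes at most 41.7 mm and 7.16 degrees, less where a joint would pass 70% of its speed; a pose out of reach is approached as far as the arm can. A call with a gripper value outside its range is refused whole. The fingers move at their own pace and stop on an object; "squeeze" is the grip in N (left out, the last holds). Time passes only in rows, so rows that do not move let the fingers close. It gives the time, the measured TCP pose, the force, the opening and the grip force at its end, in the units of the state.
- robot.state(): the state, without advancing time (a new reading comes with each control period).
- robot.camera(name): name is "scene" or "top"; returns the picture (480x640x3 uint8, red, green, blue); there is no depth.
- robot.camera_params(name): a dict with "intrinsics" (3x3 intrinsics, pixels), "rvec" (rotation vector, rad) and "tvec" (3), from world to camera coordinates, as OpenCV has them. Camera axes: x right, y down, z forward; pixel columns grow to the right and rows downward; lengths in mm; the calibration is good to about 2 mm. A picture is of the moment at which its call begins. camera_params takes no time and is no camera call.
- robot.finish_job(): hands the job in; it is judged then, once.
Trained networks look in the newest picture that a camera, given by its name, has taken for a name from the list of things; names that differ only in an ending like _2 or _b are one class to them, and where a whole thing is asked for, a point or a joint stands for the part that bears it (a point fixed in the world has none). Each returns a list of dicts, best first, with "p" (0 to 1); they miss things now and then, are a little off and sometimes report something else, mostly with a low value. They report only what shows in the picture. A call takes as long as a camera call. They do not tell look-alikes from the thing itself.
- robot.boxes_of(camera, target): "rect" ([centre column, centre row, width, height] in pixels, round what is visible of it).
The state is a dict: "time_s": time; "joint_pos": joint angles; "joint_velocities": joint speeds; "joint_torque": joint torques, N m; "eef_pos": TCP position; "tool_rot": TCP orientation; "contact_force": force on the tool from outside, world axes, zero at the start; "ft_torque": the same for the moment, N m; "finger_gap": finger opening in mm; "grip_force": force on a finger pad.
Only numpy, scipy, OpenCV 4.12 (cv2) and the standard library are available. Lean on these libraries where they do the work, as an engineer would, in place of code of your own. Each camera call takes 0.05 s, during which the arm holds its last target. There are 200 camera calls.

## Working session

There is one attempt and no reset: what is moved stays moved. The work goes in short steps, Python scripts to look and compute and a tool call to move; the robot and the scene stay as the last step left them, time stands still between calls to the robot, and variables do not carry over. Pictures are saved under pics/ and viewed, at most 11 in all, crops included, and the job is handed in when it is done.

Besides the shell and the picture viewer there is one more tool, called after "Emit:" by a JSON object that holds its "fn" and its "kwargs", one argument or row to a line. play_rows: Moves the arm, as the interface text tells. Its arguments: {"type":"object","properties":{"series":{"type":"array"},"squeeze":{"type":"number"}},"required":["series"]}

```bash
mkdir -p pics; cat > h.py <<'E'
import numpy as np, cv2
from rig import robot
def P(c):
    p=robot.camera_params(c); return np.array(p["intrinsics"],float),np.array(p["rvec"],float),np.array(p["tvec"],float).ravel()
def ray(c,uv,z):
    K,r,t=P(c); R=cv2.Rodrigues(r)[0]; C=-R.T@t
    d=R.T@np.linalg.inv(K)@np.array([uv[0],uv[1],1.]); return C+d*(z-C[2])/d[2]
def proj(c,X):
    K,r,t=P(c); return cv2.projectPoints(np.array(X,float).reshape(-1,1,3),r,t,K,None)[0].reshape(-1,2)
def save(c,n,crop=None,s=1):
    im=robot.camera(c)[:,:,::-1]
    if crop: x0,y0,x1,y1=crop; im=im[y0:y1,x0:x1]
    cv2.imwrite("pics/"+n,cv2.resize(im,None,fx=s,fy=s,interpolation=cv2.INTER_CUBIC))
E
python3 - <<'E'
from h import *
save("top","t1.png");save("scene","s1.png")
for c in("top","scene"):
    K,r,t=P(c);print(c,K.round(1).tolist(),(-cv2.Rodrigues(r)[0].T@t).round(0))
    for n in("wide_center","narrow_center","shutter_tab","bracket","cap","jar"):
        print(n,[(np.round(b["rect"]).tolist(),round(b["p"],2)) for b in robot.boxes_of(c,n)])
print(robot.state())
E
```

```text
top [[505.9, 0.0, 316.6], [0.0, 505.9, 235.7], [0.0, 0.0, 1.0]] [ 385.  -17. 1190.]
wide_center [([155.0, 196.0, 22.0, 23.0], 0.97), ([196.0, 198.0, 25.0, 27.0], 0.91), ([168.0, 240.0, 29.0, 30.0], 0.9), ([135.0, 283.0, 26.0, 28.0], 0.89), ([123.0, 242.0, 28.0, 29.0], 0.85)]
narrow_center [([240.0, 227.0, 27.0, 29.0], 0.38)]
shutter_tab [([401.0, 256.0, 27.0, 30.0], 0.93)]
bracket [([240.0, 227.0, 20.0, 24.0], 0.69)]
cap [([237.0, 290.0, 14.0, 23.0], 0.6), ([304.0, 145.0, 28.0, 29.0], 0.37)]
jar [([303.0, 145.0, 27.0, 31.0], 0.58)]
scene [[527.5, 0.0, 317.6], [0.0, 527.5, 234.3], [0.0, 0.0, 1.0]] [1598.  243.  821.]
wide_center [([499.0, 280.0, 24.0, 24.0], 0.88), ([466.0, 308.0, 29.0, 27.0], 0.83), ([488.0, 254.0, 26.0, 22.0], 0.75), ([454.0, 276.0, 25.0, 20.0], 0.7), ([422.0, 298.0, 30.0, 28.0], 0.57)]
narrow_center [([448.0, 237.0, 18.0, 19.0], 0.77), ([240.0, 230.0, 42.0, 56.0], 0.18)]
shutter_tab [([248.0, 217.0, 24.0, 36.0], 0.86)]
bracket [([384.0, 272.0, 16.0, 27.0], 0.86)]
cap [([247.0, 217.0, 24.0, 35.0], 0.62), ([390.0, 237.0, 18.0, 16.0], 0.55)]
jar [([295.0, 306.0, 28.0, 42.0], 0.84)]
{'time_s': 0.7, 'joint_pos': array([ 1.24298409e+00,  3.13472973e-01, -4.70573920e-02,  1.21020188e+00,
        3.95105889e-05,  1.57080652e+00]), 'joint_velocities': array([ 0.00025448,  0.00102756,  0.00092349,  0.00147888, -0.00045613,
        0.00022256]), 'joint_torque': array([-1.97274465e-03, -5.39282370e+01,  3.39986157e+01,  1.19779961e-03,
       -3.17246986e-04,  1.23110107e-05]), 'eef_pos': array([193.17744418, 568.07213088, 231.33442259]), 'tool_rot': array([-1.42623442e-05,  1.63178236e-01,  9.86596605e-01,  3.48357761e-05]), 'contact_force': array([ 0.02352332, -0.11473234,  0.7535531 ]), 'ft_torque': array([0.02044612, 0.00013308, 0.03161915]), 'grip_force': 0.0, 'finger_gap': 85.45954762956264}
```

View pics/t1.png

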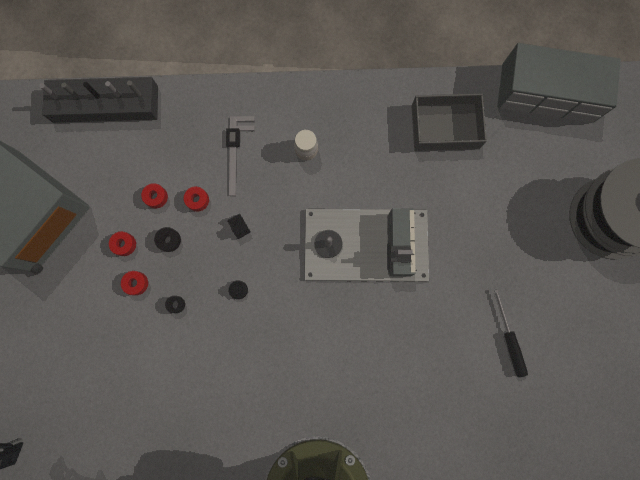

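View pics/s1.png

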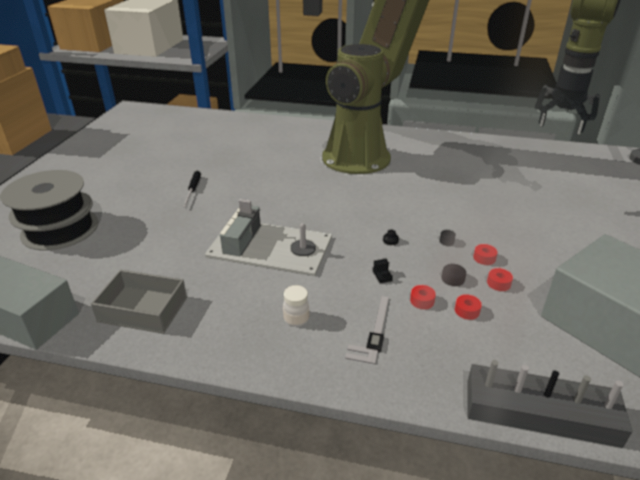

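The top view shows the wide-collar candidates: red rings at (155,196), (196,198), (135,283) and (123,242), and one black ring at (168,240). The black one fits, since red is excluded. The narrow candidates are the black ring with a bore at (175,304) and the cap at (238,290), which has no bore; the ring fits. The bracket is at (239,227), the post at about (328,243) and the shutter tab at about (403,252). I'll confirm in one enlarged crop.

```bash
python3 - <<'E'
from h import *
a=cv2.imread("pics/t1.png")
z=lambda im,c,s:cv2.resize(im[c[1]:c[3],c[0]:c[2]],None,fx=s,fy=s,interpolation=cv2.INTER_CUBIC)
m=z(a,(115,210,255,320),5)   # 700x550
b=z(a,(295,200,435,290),5)
m=cv2.convertScaleAbs(m,alpha=2);b=cv2.convertScaleAbs(b,alpha=1.5)
cv2.imwrite("pics/c1.png",m);cv2.imwrite("pics/c2.png",b)
g=cv2.cvtColor(a,cv2.COLOR_BGR2GRAY)
for n,(u,v) in dict(w=(168,240),n=(175,304)).items():
    for z_ in(0,14,28): print(n,z_,ray("top",(u,v),z_).round(1))
# plate holes
for uv in((311,214),(310,275),(423,214),(423,276)): print(ray("top",uv,12).round(1))
# network cross-check from scene
for n,uv in dict(w=(454,275),n=(448,237),tab=(247,217)).items(): print(n,ray("scene",uv,14).round(1))
E
```

```text
w 0 [576.9 337.5   0. ]
w 14 [574.7 333.3  14. ]
w 28 [572.4 329.1  28. ]
n 0 [425.2 318.3   0. ]
n 14 [424.7 314.4  14. ]
n 28 [424.3 310.4  28. ]
[627.7  -4.8  12. ]
[482.9   1.3  12. ]
[ 619.9 -270.4   12. ]
[ 473.  -261.3   12. ]
w [577.4 337.4  14. ]
n [421.5 318.7  14. ]
tab [ 448.5 -229.    14. ]
```

View pics/c1.png

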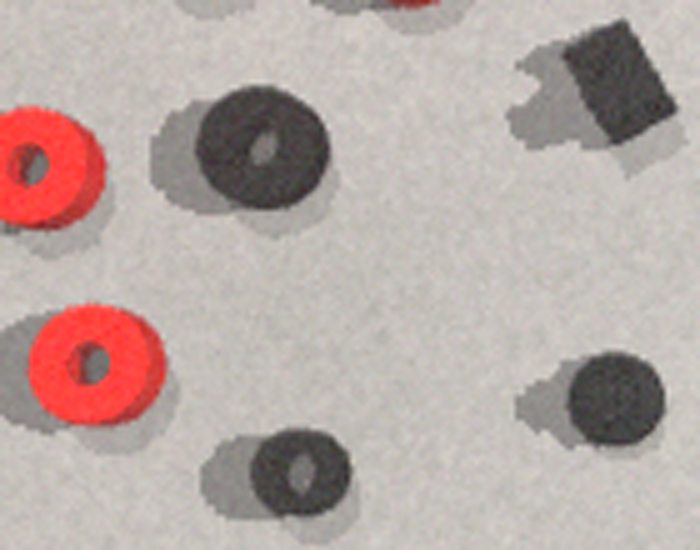

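View pics/c2.png

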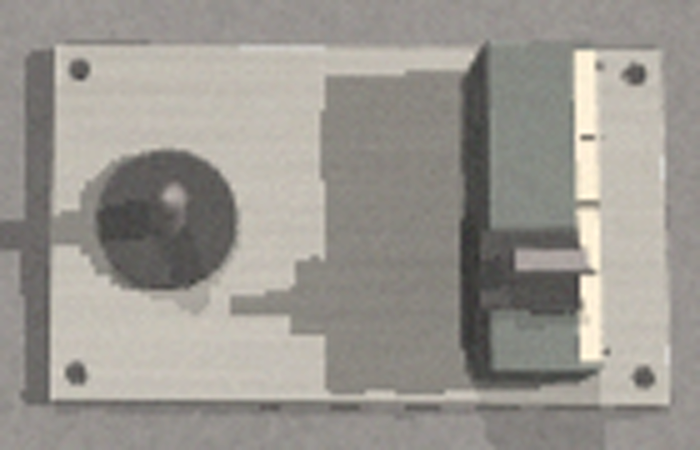

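The crops confirm it. The black ring with a bore at (168,240) is the wide collar, the smaller black ring at (175,304) is the narrow one, and the solid disc at (238,280) is the cap. The post stands on the shoulder disc at about (328,244). The tab is low on the box at about (405,252), so it opens up the picture (+x). Next I'll fit the poses.

```bash
cat > fit.py <<'E'
from h import *
from scipy.optimize import least_squares
def cyl(c,x,y,r,z0,z1):
    a=np.linspace(0,2*np.pi,60);p=[(x+r*np.cos(t),y+r*np.sin(t),z) for z in(z0,z1) for t in a]
    h=cv2.convexHull(proj(c,p).astype(np.float32)); return h.reshape(-1,2)
def cent(h):
    m=cv2.moments(h.reshape(-1,1,2)); return np.array([m['m10']/m['m00'],m['m01']/m['m00']]),m['m00']
def ring(c,g,uv,r,z0,z1,thr,w=26):
    u,v=map(int,uv); m=(g[v-w:v+w,u-w:u+w]<thr).astype(np.uint8)
    n,l,s,ct=cv2.connectedComponentsWithStats(m); k=l[w,w] or 1+np.argmax(s[1:,4])
    cs=max(cv2.findContours((l==k).astype(np.uint8),0,1)[0],key=cv2.contourArea)
    f=np.zeros_like(m);cv2.drawContours(f,[cs],-1,1,-1);ys,xs=np.nonzero(f); obs=np.array([xs.mean()+u-w,ys.mean()+v-w])
    g0=ray(c,uv,(z0+z1)/2)[:2]
    s=least_squares(lambda p:cent(cyl(c,*p,r,z0,z1))[0]-obs,g0); return s.x, f.sum(), cent(cyl(c,*s.x,r,z0,z1))[1]
E
python3 - <<'E'
from fit import *
T=cv2.cvtColor(cv2.imread("pics/t1.png"),6);S=cv2.cvtColor(cv2.imread("pics/s1.png"),6)
print("bench/top gray",T[240,175],T[240,150],T[260,200], S[275,448],S[275,475])
for thr in(40,50):
  for n,r,tu,su in(("wide",28,(170,240),(454,276)),("narrow",20,(176,304),(447,238))):
    for c,g,uv in(("top",T,tu),("scene",S,su)):
        x,a,b=ring(c,g,uv,r,0,28,thr,20); print(thr,n,c,x.round(1),a,round(b))
# plate from corners
cn=np.array([(55,45),(662,50),(50,402),(668,405)])/5+[295,200]
for uv in cn: print(ray("top",uv-.4,12).round(1))
L=[(85,55),(85,-235),(-85,55),(-85,-235)]
def model(p):
    c,s=np.cos(p[2]),np.sin(p[2]);return [(p[0]+c*a-s*b,p[1]+s*a+c*b,12) for a,b in L]
s=least_squares(lambda p:(proj("top",model(p))-cn+.4).ravel(),[550,-50,0]);print("plate",s.x.round(3),s.fun.round(1))
print("shoulder z20",ray("top",(295+165/5-.4,200+220/5-.4),18))
cv2.imwrite("pics/sp.png",cv2.convertScaleAbs(cv2.resize(cv2.imread("pics/s1.png")[190:280,200:340],None,fx=5,fy=5,interpolation=2),alpha=1.5))
E
```

```text
bench/top gray 36 70 99 73 146
40 wide top [575.8 334.9] 473 533Traceback (most recent call last):
  File "<stdin>", line 7, in <module>
  File "fit.py", line 10, in ring
    n,l,s,ct=cv2.connectedComponentsWithStats(m); k=l[w,w] or 1+np.argmax(s[1:,4])
                                                                ~~~~~~~~~^^^^^^^^^
    return _wrapfunc(a, 'argmax', axis=axis, out=out, **kwds)
    return bound(*args, **kwds)
ValueError: attempt to get argmax of an empty sequence
```

```bash
python3 - <<'E'
from fit import *
T=cv2.cvtColor(cv2.imread("pics/t1.png"),6);S=cv2.cvtColor(cv2.imread("pics/s1.png"),6)
for n,r,tu,su in(("wide",28,(170,240),(454,276)),("narrow",20,(176,304),(447,238))):
    for c,g,uv,th in(("top",T,tu,(45,52)),("scene",S,su,(85,95))):
      for t in th:
        x,a,b=ring(c,g,uv,r,0,28,t,20); print(t,n,c,x.round(1),a,round(b))
cn=np.array([(55,45),(662,50),(50,402),(668,405)])/5+[295,200]
L=[(85,55),(85,-235),(-85,55),(-85,-235)]
def model(p):
    c,s=np.cos(p[2]),np.sin(p[2]);return [(p[0]+c*a-s*b,p[1]+s*a+c*b,12) for a,b in L]
s=least_squares(lambda p:(proj("top",model(p))-cn+.4).ravel(),[550,-50,0]);print("plate",s.x.round(3),s.fun.round(1))
print("shoulder z18",ray("top",(295+165/5-.4,200+220/5-.4),18))
cv2.imwrite("pics/sp.png",cv2.convertScaleAbs(cv2.resize(cv2.imread("pics/s1.png")[190:280,200:340],None,fx=5,fy=5,interpolation=2),alpha=1.1))
for c in("top","scene"): print(c,proj(c,[(s.x[0],s.x[1],z) for z in(20,90)]).round(1).tolist(), ((proj(c,[(s.x[0],s.x[1],z) for z in(20,90)])-([295,200] if c=="top" else [200,190]))*5+2).round(0).tolist())
print(((proj("scene",model(s.x))-[200,190])*5+2).round(0).tolist())
E
```

```text
45 wide top [576.  335.1] 489 533
52 wide top [576.  335.3] 505 533
85 wide scene [577.1 337.3] 412 499
95 wide scene [581.2 337.5] 440 502
45 narrow top [424.1 314.8] 261 298
52 narrow top [424.3 315.1] 274 298
85 narrow scene [422.9 315.2] 180 243
95 narrow scene [423.8 316.2] 205 244
plate [ 5.54655e+02 -4.29130e+01 -3.70000e-02] [-0.5 -0.2  0.1 -0.2 -0.4 -0.   0.8  0.4]
shoulder z18 [554.68007211 -41.86795724  18.        ]
top [[328.1, 243.5], [328.6, 238.9]] [[167.0, 219.0], [170.0, 197.0]]
scene [[302.1, 246.3], [301.6, 223.6]] [[513.0, 283.0], [510.0, 170.0]]
[[572.0, 416.0], [20.0, 321.0], [658.0, 220.0], [152.0, 142.0]]
```

View pics/sp.png

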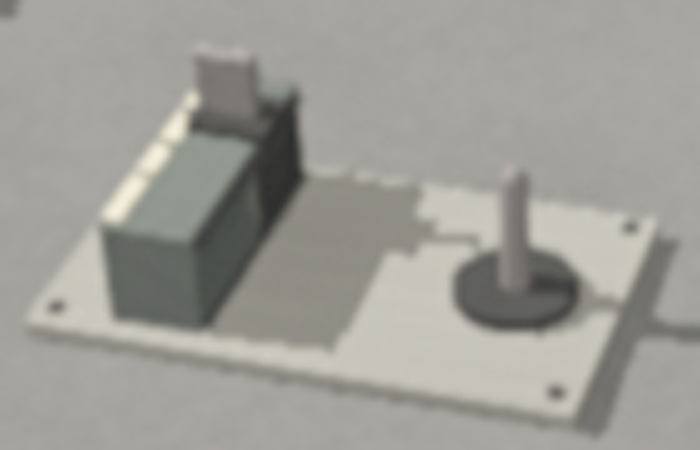

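The scene crop agrees with the plate model to under 1 px: post base at crop (515,287) against a modelled (513,283), with the tab at the shut end. Estimates in mm: post (555.4, -41.7), wide collar (577, 336), narrow collar (424, 315.5), plate yaw -2.1°. Now I'll move.

Emit:
{"fn": "play_rows", "kwargs": {
  "series": [
    {"hand":1,"dx":2.7,"dy":-1.7,"dz":0,"wz":-5.2},
    {"hand":1,"dx":2.7,"dy":-1.7,"dz":0,"wz":-5.2},
    {"hand":1,"dx":2.7,"dy":-1.7,"dz":0,"wz":-5.2},
    {"hand":1,"dx":2.7,"dy":-1.7,"dz":0,"wz":-5.2},
    {"hand":1,"dx":2.7,"dy":-1.7,"dz":0,"wz":-5.2},
    {"hand":1,"dx":2.7,"dy":-1.7,"dz":0,"wz":-5.2},
    {"hand":1,"dx":2.7,"dy":-1.7,"dz":0,"wz":-5.2},
    {"hand":1,"dx":2.7,"dy":-1.7,"dz":0,"wz":-5.2}
  ]
}}

```text
validation failed for argument at $.se...
```

Emit:
{"fn": "play_rows", "kwargs": {
  "series": [
    {"hand":1,"dx":2.7,"dy":-1.7,"dz":-1.5,"wz":-5.2},
    {"hand":1,"dx":2.7,"dy":-1.7,"dz":-1.5,"wz":-5.2},
    {"hand":1,"dx":2.7,"dy":-1.7,"dz":-1.5,"wz":-5.2},
    {"hand":1,"dx":2.7,"dy":-1.7,"dz":-1.5,"wz":-5.2},
    {"hand":1,"dx":2.7,"dy":-1.7,"dz":-1.5,"wz":-5.2},
    {"hand":1,"dx":2.7,"dy":-1.7,"dz":-1.5,"wz":-5.7},
    {"hand":1},
    {"hand":1}
  ]
}}

```text
validation failed for argument at $.se...
```

```bash
python3 - <<'E'
from h import *
s=robot.state();print(s["eef_pos"].round(1),s["tool_rot"].round(4),s["time_s"],np.degrees(cv2.Rodrigues(np.zeros(3))[0][0,1]))
save("scene","s2.png",(380,180,540,300),5)
E
```

```text
[193.2 568.1 231.3] [-0.      0.1632  0.9866  0.    ] 0.7 0.0
```

View pics/s2.png

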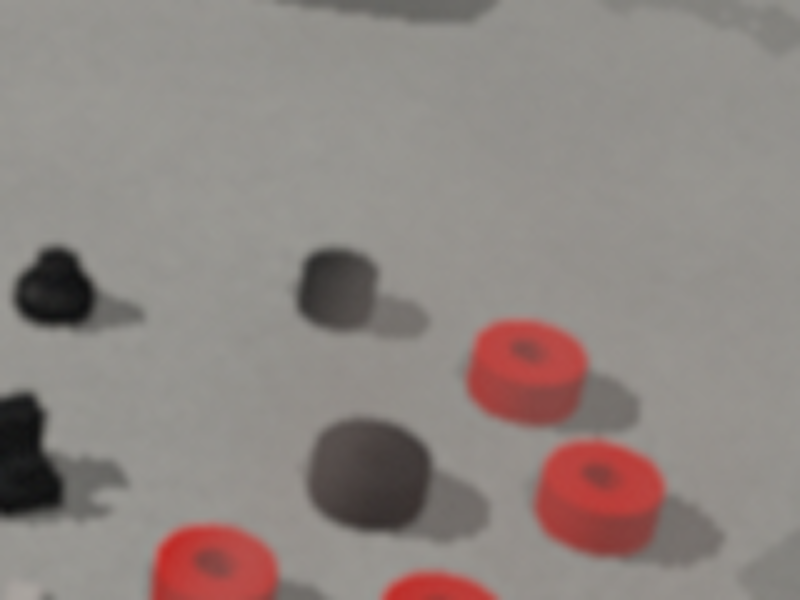

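The moves were refused by validation, so the arm has not moved. The picture shows the scene unchanged, wide collar at about (454,275) and narrow at (448,238). I'll retry one row with all the keys.

Emit:
{"fn": "play_rows", "kwargs": {
  "series": [
    {"hand":1,"dx":2.7,"dy":-1.7,"dz":0,"wx":0,"wy":0,"wz":-5.2}
  ]
}}

```text
time_s: 0.83
eef_pos: [217.2, 553.2, 231.2]
tool_rot: [-0.001, 0.206, 0.979, 0.001]
contact_force: [0.5, 1.4, -0.3]
finger_gap: 85.8
grip_force: 0.0
```

Emit:
{"fn": "play_rows", "kwargs": {
  "series": [
    {"hand":1,"dx":2.7,"dy":-1.7,"dz":0,"wx":0,"wy":0,"wz":-5.2},
    {"hand":1,"dx":2.7,"dy":-1.7,"dz":0,"wx":0,"wy":0,"wz":-5.2},
    {"hand":1,"dx":2.7,"dy":-1.7,"dz":0,"wx":0,"wy":0,"wz":-5.2},
    {"hand":1,"dx":2.7,"dy":-1.7,"dz":0,"wx":0,"wy":0,"wz":-5.2},
    {"hand":1,"dx":2.7,"dy":-1.7,"dz":0,"wx":0,"wy":0,"wz":-5.2},
    {"hand":1,"dx":2.7,"dy":-1.7,"dz":0,"wx":0,"wy":0,"wz":-5.2},
    {"hand":1,"dx":2.7,"dy":-1.7,"dz":0,"wx":0,"wy":0,"wz":-5.2},
    {"hand":1,"dx":2.7,"dy":-1.7,"dz":-1.0,"wx":0,"wy":0,"wz":-5.2}
  ]
}}

```text
time_s: 1.5
eef_pos: [438.3, 414.9, 223.2]
tool_rot: [0.0, 0.543, 0.839, 0.002]
contact_force: [0.3, 0.3, -0.3]
finger_gap: 85.5
grip_force: 0.0
```

Emit:
{"fn": "play_rows", "kwargs": {
  "series": [
    {"hand":1,"dx":2.7,"dy":-1.7,"dz":-1.5,"wx":0,"wy":0,"wz":-5.2},
    {"hand":1,"dx":2.7,"dy":-1.7,"dz":-1.5,"wx":0,"wy":0,"wz":-5.2},
    {"hand":1,"dx":2.7,"dy":-1.7,"dz":-2,"wx":0,"wy":0,"wz":-5.2},
    {"hand":1,"dx":2.7,"dy":-1.7,"dz":-2,"wx":0,"wy":0,"wz":-5.2},
    {"hand":1,"dx":2.7,"dy":-1.3,"dz":-2,"wx":0,"wy":0,"wz":-5.7},
    {"hand":1,"dx":0.5,"dy":0,"dz":0,"wx":0,"wy":0,"wz":0},
    {"hand":1,"dx":0,"dy":0,"dz":0,"wx":0,"wy":0,"wz":0},
    {"hand":1,"dx":0,"dy":0,"dz":0,"wx":0,"wy":0,"wz":0}
  ]
}}

```text
time_s: 2.17
eef_pos: [576.0, 334.2, 131.4]
tool_rot: [-0.0, 0.72, 0.694, -0.0]
contact_force: [-0.6, -0.2, 0.6]
finger_gap: 84.9
grip_force: 0.0
```

Emit:
{"fn": "play_rows", "kwargs": {
  "series": [
    {"hand":1,"dx":0.1,"dy":0.15,"dz":-2.5,"wx":0,"wy":0,"wz":0},
    {"hand":1,"dx":0,"dy":0,"dz":-2.5,"wx":0,"wy":0,"wz":0},
    {"hand":1,"dx":0,"dy":0,"dz":-2.5,"wx":0,"wy":0,"wz":0},
    {"hand":1,"dx":0,"dy":0,"dz":-2.5,"wx":0,"wy":0,"wz":0},
    {"hand":1,"dx":0,"dy":0,"dz":-1.7,"wx":0,"wy":0,"wz":0},
    {"hand":1,"dx":0,"dy":0,"dz":-1.0,"wx":0,"wy":0,"wz":0},
    {"hand":1,"dx":0,"dy":0,"dz":0,"wx":0,"wy":0,"wz":0}
  ]
}}

```text
time_s: 2.75
eef_pos: [575.1, 336.0, 3.1]
tool_rot: [-0.0, 0.719, 0.695, -0.001]
contact_force: [0.0, 0.8, 0.8]
finger_gap: 85.4
grip_force: 0.0
```

Emit:
{"fn": "play_rows", "kwargs": {
  "series": [
    {"hand":0,"dx":0,"dy":0,"dz":0,"wx":0,"wy":0,"wz":0},
    {"hand":0,"dx":0,"dy":0,"dz":0,"wx":0,"wy":0,"wz":0},
    {"hand":0,"dx":0,"dy":0,"dz":0,"wx":0,"wy":0,"wz":0},
    {"hand":0,"dx":0,"dy":0,"dz":0,"wx":0,"wy":0,"wz":0},
    {"hand":0,"dx":0,"dy":0,"dz":0,"wx":0,"wy":0,"wz":0},
    {"hand":0,"dx":0,"dy":0,"dz":0,"wx":0,"wy":0,"wz":0},
    {"hand":0,"dx":0,"dy":0,"dz":0,"wx":0,"wy":0,"wz":0},
    {"hand":0,"dx":0,"dy":0,"dz":0,"wx":0,"wy":0,"wz":0}
  ],
  "squeeze": 30
}}

```text
time_s: 3.42
eef_pos: [578.3, 336.7, 6.8]
tool_rot: [0.0, 0.72, 0.694, 0.002]
contact_force: [-1.8, 0.8, 6.5]
finger_gap: 55.9
grip_force: 31.6
```

Wide collar gripped (gap 55.9 mm). Next: lift and carry.

Emit:
{"fn": "play_rows", "kwargs": {
  "series": [
    {"hand":0,"dx":0,"dy":0,"dz":1.0,"wx":0,"wy":0,"wz":0},
    {"hand":0,"dx":0,"dy":0,"dz":2.5,"wx":0,"wy":0,"wz":0},
    {"hand":0,"dx":0,"dy":0,"dz":3,"wx":0,"wy":0,"wz":0},
    {"hand":0,"dx":0,"dy":-1,"dz":3,"wx":0,"wy":0,"wz":0},
    {"hand":0,"dx":-0.2,"dy":-2.5,"dz":3,"wx":0,"wy":0,"wz":0},
    {"hand":0,"dx":-0.2,"dy":-3,"dz":0.5,"wx":0,"wy":0,"wz":0},
    {"hand":0,"dx":-0.2,"dy":-3,"dz":0,"wx":0,"wy":0,"wz":0},
    {"hand":0,"dx":-0.2,"dy":-3,"dz":0,"wx":0,"wy":0,"wz":0}
  ]
}}

```text
time_s: 4.08
eef_pos: [570.1, 209.9, 137.0]
tool_rot: [0.001, 0.72, 0.694, 0.002]
contact_force: [0.4, -0.7, -0.6]
finger_gap: 55.3
grip_force: 32.0
```

Emit:
{"fn": "play_rows", "kwargs": {
  "series": [
    {"hand":0,"dx":-0.2,"dy":-3,"dz":0,"wx":0,"wy":0,"wz":0},
    {"hand":0,"dx":-0.2,"dy":-3,"dz":0,"wx":0,"wy":0,"wz":0},
    {"hand":0,"dx":-0.2,"dy":-3,"dz":0,"wx":0,"wy":0,"wz":0},
    {"hand":0,"dx":-0.2,"dy":-3,"dz":0,"wx":0,"wy":0,"wz":0},
    {"hand":0,"dx":-0.2,"dy":-3,"dz":0,"wx":0,"wy":0,"wz":0},
    {"hand":0,"dx":-0.2,"dy":-3,"dz":0,"wx":0,"wy":0,"wz":0},
    {"hand":0,"dx":0,"dy":-3,"dz":0,"wx":0,"wy":0,"wz":0},
    {"hand":0,"dx":0,"dy":-1.5,"dz":0,"wx":0,"wy":0,"wz":0}
  ]
}}

```text
time_s: 4.75
eef_pos: [557.3, -17.6, 135.8]
tool_rot: [0.001, 0.721, 0.693, 0.0]
contact_force: [0.9, 0.7, -0.7]
finger_gap: 55.4
grip_force: 32.0
```

Emit:
{"fn": "play_rows", "kwargs": {
  "series": [
    {"hand":0,"dx":0,"dy":-1.5,"dz":0,"wx":0,"wy":0,"wz":0},
    {"hand":0,"dx":0,"dy":0,"dz":0,"wx":0,"wy":0,"wz":0},
    {"hand":0,"dx":0,"dy":0,"dz":0,"wx":0,"wy":0,"wz":0},
    {"hand":0,"dx":0,"dy":0,"dz":0,"wx":0,"wy":0,"wz":0}
  ]
}}

```text
time_s: 5.08
eef_pos: [557.5, -29.0, 135.1]
tool_rot: [0.0, 0.72, 0.694, 0.0]
contact_force: [0.8, -0.6, -0.5]
finger_gap: 55.4
grip_force: 32.0
```

Emit:
{"fn": "play_rows", "kwargs": {
  "series": [
    {"hand":0,"dx":-0.2,"dy":-1.25,"dz":-1,"wx":0,"wy":0,"wz":0},
    {"hand":0,"dx":0,"dy":0,"dz":-1.5,"wx":0,"wy":0,"wz":0},
    {"hand":0,"dx":0,"dy":0,"dz":0,"wx":0,"wy":0,"wz":0},
    {"hand":0,"dx":0,"dy":0,"dz":0,"wx":0,"wy":0,"wz":0},
    {"hand":0,"dx":0,"dy":0,"dz":0,"wx":0,"wy":0,"wz":0}
  ]
}}

```text
time_s: 5.5
eef_pos: [555.1, -41.6, 109.4]
tool_rot: [-0.0, 0.72, 0.694, -0.0]
contact_force: [1.1, 0.0, 0.1]
finger_gap: 55.6
grip_force: 32.0
```

```bash
python3 - <<'E'
from h import *
s=robot.state();p=s["eef_pos"];print(p.round(1),s["contact_force"].round(1))
im=robot.camera("scene")[:,:,::-1].copy();cv2.imwrite("pics/s3full.png",im)
cv2.imwrite("pics/s3.png",cv2.resize(im[150:270,240:380],None,fx=5,fy=5,interpolation=2))
for z in(p[2]-4,p[2]+24): print(((proj("scene",[p[0],p[1],z])-[240,150])*5).round(0))
print(((proj("scene",[(555.4,-41.7,20),(555.4,-41.7,90)])-[240,150])*5).round(0))
E
```

```text
[555.1 -41.6 109.4] [1.1 0.  0.1]
[[310. 343.]]
[[308. 295.]]
[[313. 483.]
 [310. 369.]]
```

View pics/s3.png

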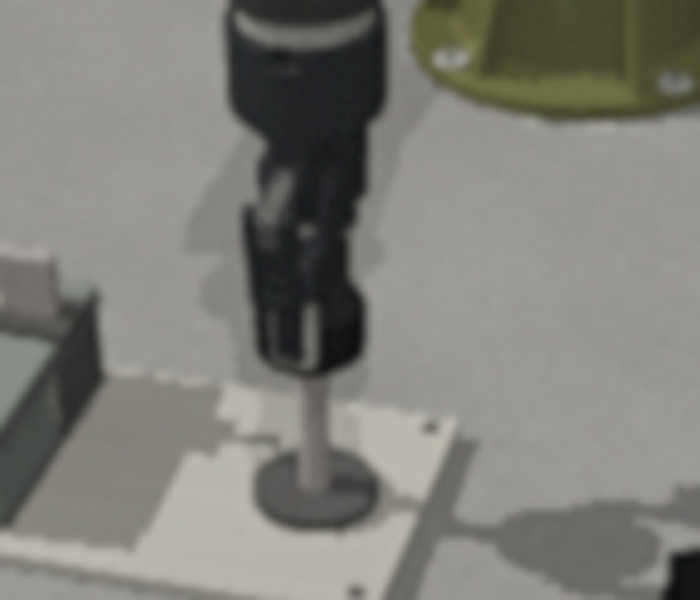

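The collar's bottom spans columns 258–366 (centre 312) and the post is centred at about 314 in the crop, so the collar should go roughly 1 mm toward +y. I'll lower it gently over the tip.

Emit:
{"fn": "play_rows", "kwargs": {
  "series": [
    {"hand":0,"dx":0,"dy":0.1,"dz":-0.5,"wx":0,"wy":0,"wz":0},
    {"hand":0,"dx":0,"dy":0,"dz":-0.5,"wx":0,"wy":0,"wz":0},
    {"hand":0,"dx":0,"dy":0,"dz":-0.5,"wx":0,"wy":0,"wz":0},
    {"hand":0,"dx":0,"dy":0,"dz":-0.5,"wx":0,"wy":0,"wz":0},
    {"hand":0,"dx":0,"dy":0,"dz":-0.5,"wx":0,"wy":0,"wz":0},
    {"hand":0,"dx":0,"dy":0,"dz":0,"wx":0,"wy":0,"wz":0}
  ]
}}

```text
time_s: 6.05
eef_pos: [554.2, -40.9, 82.9]
tool_rot: [-0.001, 0.72, 0.694, -0.001]
contact_force: [-0.8, 0.0, -0.7]
finger_gap: 55.5
grip_force: 32.0
```

Threaded past the tip with no force. Continuing down.

Emit:
{"fn": "play_rows", "kwargs": {
  "series": [
    {"hand":0,"dx":0,"dy":0,"dz":-0.9,"wx":0,"wy":0,"wz":0},
    {"hand":0,"dx":0,"dy":0,"dz":-0.9,"wx":0,"wy":0,"wz":0},
    {"hand":0,"dx":0,"dy":0,"dz":-0.9,"wx":0,"wy":0,"wz":0},
    {"hand":0,"dx":0,"dy":0,"dz":-0.9,"wx":0,"wy":0,"wz":0},
    {"hand":0,"dx":0,"dy":0,"dz":-0.9,"wx":0,"wy":0,"wz":0},
    {"hand":0,"dx":0,"dy":0,"dz":-0.6,"wx":0,"wy":0,"wz":0},
    {"hand":0,"dx":0,"dy":0,"dz":-0.3,"wx":0,"wy":0,"wz":0},
    {"hand":0,"dx":0,"dy":0,"dz":0,"wx":0,"wy":0,"wz":0}
  ]
}}

```text
time_s: 6.72
eef_pos: [554.5, -40.9, 29.3]
tool_rot: [-0.001, 0.72, 0.694, -0.001]
contact_force: [0.3, 0.4, -0.6]
finger_gap: 55.2
grip_force: 32.0
```

Emit:
{"fn": "play_rows", "kwargs": {
  "series": [
    {"hand":0,"dx":0,"dy":0,"dz":-0.2,"wx":0,"wy":0,"wz":0},
    {"hand":0,"dx":0,"dy":0,"dz":-0.2,"wx":0,"wy":0,"wz":0},
    {"hand":0,"dx":0,"dy":0,"dz":0,"wx":0,"wy":0,"wz":0},
    {"hand":0,"dx":0,"dy":0,"dz":0,"wx":0,"wy":0,"wz":0}
  ]
}}

```text
time_s: 7.05
eef_pos: [555.7, -41.0, 26.8]
tool_rot: [0.0, 0.72, 0.694, 0.0]
contact_force: [-0.8, -1.0, 1.2]
finger_gap: 55.2
grip_force: 32.2
```

Emit:
{"fn": "play_rows", "kwargs": {
  "series": [
    {"hand":0,"dx":0,"dy":0,"dz":-0.1,"wx":0,"wy":0,"wz":0},
    {"hand":0.8,"dx":0,"dy":0,"dz":0,"wx":0,"wy":0,"wz":0},
    {"hand":1,"dx":0,"dy":0,"dz":0,"wx":0,"wy":0,"wz":0},
    {"hand":1,"dx":0,"dy":0,"dz":0,"wx":0,"wy":0,"wz":0},
    {"hand":1,"dx":0,"dy":0,"dz":0,"wx":0,"wy":0,"wz":0},
    {"hand":1,"dx":0,"dy":0,"dz":1,"wx":0,"wy":0,"wz":0},
    {"hand":1,"dx":0,"dy":0,"dz":2.5,"wx":0,"wy":0,"wz":0},
    {"hand":1,"dx":0,"dy":0,"dz":3,"wx":0,"wy":0,"wz":0}
  ]
}}

```text
time_s: 7.72
eef_pos: [553.2, -40.8, 89.7]
tool_rot: [-0.002, 0.72, 0.694, -0.001]
contact_force: [0.3, 0.0, 0.5]
finger_gap: 85.5
grip_force: 0.0
```

Emit:
{"fn": "play_rows", "kwargs": {
  "series": [
    {"hand":1,"dx":0,"dy":0,"dz":3,"wx":0,"wy":0,"wz":0},
    {"hand":1,"dx":-0.5,"dy":1.5,"dz":3,"wx":0,"wy":0,"wz":0},
    {"hand":1,"dx":-1,"dy":3,"dz":0,"wx":0,"wy":0,"wz":0},
    {"hand":1,"dx":-1.1,"dy":3,"dz":0,"wx":0,"wy":0,"wz":0},
    {"hand":1,"dx":-1.1,"dy":3,"dz":0,"wx":0,"wy":0,"wz":0},
    {"hand":1,"dx":-1.1,"dy":3,"dz":0,"wx":0,"wy":0,"wz":0},
    {"hand":1,"dx":-1.1,"dy":3,"dz":0,"wx":0,"wy":0,"wz":0},
    {"hand":1,"dx":-1.1,"dy":3,"dz":0,"wx":0,"wy":0,"wz":0}
  ]
}}

```text
time_s: 8.38
eef_pos: [484.5, 155.3, 151.2]
tool_rot: [0.0, 0.72, 0.694, 0.0]
contact_force: [1.6, 0.4, -1.0]
finger_gap: 85.2
grip_force: 0.0
```

```bash
python3 - <<'E'
from fit import *
s=robot.state();print(s["eef_pos"].round(1),s["finger_gap"])
im=robot.camera("scene")[:,:,::-1];cv2.imwrite("pics/s4.png",cv2.resize(im[190:290,260:400],None,fx=5,fy=5,interpolation=2))
for z in(20,48,90): print(((proj("scene",[555.4,-41.2,z])-[260,190])*5).round(0))
g=cv2.cvtColor(im,6); g0=cv2.cvtColor(cv2.imread("pics/s1.png"),6)
print(ring("scene",g0,(447,238),20,0,28,90,20),ring("scene",g,(447,238),20,0,28,90,20))
E
```

```text
[484.5 155.3 151.2] 85.23516548139203
[[214. 283.]]
[[213. 238.]]
[[211. 169.]]
(array([424.37571014, 314.75357199]), np.uint64(189), 243.5487710859161) (array([423.10593947, 315.45535262]), np.uint64(187), 243.23885112651624)
```

View pics/s4.png

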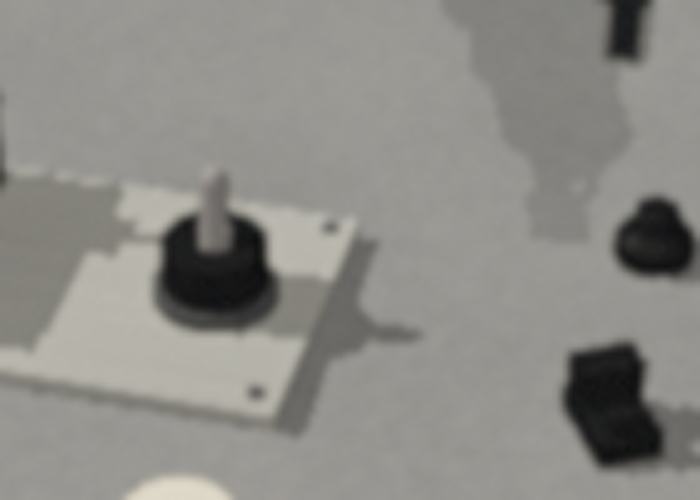

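The wide collar sits flat on the shoulder in the crop (around (215,270)), with the post through it and the cap and bracket untouched. Next, the narrow collar.

Emit:
{"fn": "play_rows", "kwargs": {
  "series": [
    {"hand":1,"dx":-1.2,"dy":3.2,"dz":0,"wx":0,"wy":0,"wz":0},
    {"hand":1,"dx":-1.2,"dy":3.2,"dz":0,"wx":0,"wy":0,"wz":0},
    {"hand":1,"dx":-1.2,"dy":3.2,"dz":0,"wx":0,"wy":0,"wz":0},
    {"hand":1,"dx":-1.2,"dy":3.2,"dz":0,"wx":0,"wy":0,"wz":0},
    {"hand":1,"dx":-1.2,"dy":3.2,"dz":-2,"wx":0,"wy":0,"wz":0},
    {"hand":1,"dx":0,"dy":0,"dz":-3,"wx":0,"wy":0,"wz":0},
    {"hand":1,"dx":0,"dy":0,"dz":-3,"wx":0,"wy":0,"wz":0},
    {"hand":1,"dx":0,"dy":0,"dz":0,"wx":0,"wy":0,"wz":0}
  ]
}}

```text
time_s: 9.1
eef_pos: [421.6, 312.2, 65.9]
tool_rot: [-0.0, 0.719, 0.695, -0.004]
contact_force: [-2.4, -1.4, -0.8]
finger_gap: 85.1
grip_force: 0.0
```

Emit:
{"fn": "play_rows", "kwargs": {
  "series": [
    {"hand":1,"dx":0,"dy":0,"dz":0,"wx":0,"wy":0,"wz":0},
    {"hand":1,"dx":0,"dy":0,"dz":0,"wx":0,"wy":0,"wz":0}
  ]
}}

```text
time_s: 9.27
eef_pos: [426.0, 314.2, 71.8]
tool_rot: [0.0, 0.72, 0.694, 0.001]
contact_force: [0.5, 0.4, 0.5]
finger_gap: 85.8
grip_force: 0.0
```

Emit:
{"fn": "play_rows", "kwargs": {
  "series": [
    {"hand":1,"dx":-0.15,"dy":0.1,"dz":-2,"wx":0,"wy":0,"wz":0},
    {"hand":1,"dx":0,"dy":0,"dz":-2,"wx":0,"wy":0,"wz":0},
    {"hand":1,"dx":0,"dy":0,"dz":-1.7,"wx":0,"wy":0,"wz":0},
    {"hand":1,"dx":0,"dy":0,"dz":-0.8,"wx":0,"wy":0,"wz":0},
    {"hand":1,"dx":0,"dy":0,"dz":0,"wx":0,"wy":0,"wz":0},
    {"hand":1,"dx":0,"dy":0,"dz":0,"wx":0,"wy":0,"wz":0}
  ]
}}

```text
time_s: 9.77
eef_pos: [424.6, 315.3, 6.6]
tool_rot: [0.0, 0.72, 0.694, 0.001]
contact_force: [0.6, 0.3, -0.1]
finger_gap: 85.1
grip_force: 0.0
```

Emit:
{"fn": "play_rows", "kwargs": {
  "series": [
    {"hand":0,"dx":0,"dy":0,"dz":0,"wx":0,"wy":0,"wz":0},
    {"hand":0,"dx":0,"dy":0,"dz":0,"wx":0,"wy":0,"wz":0},
    {"hand":0,"dx":0,"dy":0,"dz":0,"wx":0,"wy":0,"wz":0},
    {"hand":0,"dx":0,"dy":0,"dz":0,"wx":0,"wy":0,"wz":0},
    {"hand":0,"dx":0,"dy":0,"dz":0,"wx":0,"wy":0,"wz":0},
    {"hand":0,"dx":0,"dy":0,"dz":0,"wx":0,"wy":0,"wz":0},
    {"hand":0,"dx":0,"dy":0,"dz":0,"wx":0,"wy":0,"wz":0},
    {"hand":0,"dx":0,"dy":0,"dz":0,"wx":0,"wy":0,"wz":0}
  ]
}}

```text
time_s: 10.43
eef_pos: [424.2, 315.4, 6.3]
tool_rot: [0.0, 0.72, 0.694, 0.001]
contact_force: [-0.1, -0.9, 6.7]
finger_gap: 39.4
grip_force: 29.6
```

Emit:
{"fn": "play_rows", "kwargs": {
  "series": [
    {"hand":0,"dx":0,"dy":0,"dz":0,"wx":0,"wy":0,"wz":0},
    {"hand":0,"dx":0,"dy":0,"dz":0,"wx":0,"wy":0,"wz":0}
  ]
}}

```text
time_s: 10.6
eef_pos: [424.2, 315.4, 6.3]
tool_rot: [0.0, 0.72, 0.694, 0.001]
contact_force: [-1.6, -0.8, 6.6]
finger_gap: 39.1
grip_force: 29.6
```

Emit:
{"fn": "play_rows", "kwargs": {
  "series": [
    {"hand":0,"dx":0,"dy":0,"dz":1.0,"wx":0,"wy":0,"wz":0},
    {"hand":0,"dx":0,"dy":0,"dz":2.5,"wx":0,"wy":0,"wz":0},
    {"hand":0,"dx":0,"dy":0,"dz":3,"wx":0,"wy":0,"wz":0},
    {"hand":0,"dx":0.4,"dy":-1,"dz":3,"wx":0,"wy":0,"wz":0},
    {"hand":0,"dx":0.8,"dy":-2.2,"dz":3,"wx":0,"wy":0,"wz":0},
    {"hand":0,"dx":1.1,"dy":-3,"dz":0.5,"wx":0,"wy":0,"wz":0},
    {"hand":0,"dx":1.1,"dy":-3,"dz":0,"wx":0,"wy":0,"wz":0},
    {"hand":0,"dx":1.1,"dy":-3,"dz":0,"wx":0,"wy":0,"wz":0}
  ]
}}

```text
time_s: 11.27
eef_pos: [469.6, 192.3, 137.3]
tool_rot: [0.001, 0.719, 0.695, 0.001]
contact_force: [0.2, -0.5, -1.1]
finger_gap: 39.0
grip_force: 30.4
```

Emit:
{"fn": "play_rows", "kwargs": {
  "series": [
    {"hand":0,"dx":1.1,"dy":-3,"dz":0,"wx":0,"wy":0,"wz":0},
    {"hand":0,"dx":1.1,"dy":-3,"dz":0,"wx":0,"wy":0,"wz":0},
    {"hand":0,"dx":1.1,"dy":-3,"dz":0,"wx":0,"wy":0,"wz":0},
    {"hand":0,"dx":1.1,"dy":-3,"dz":0,"wx":0,"wy":0,"wz":0},
    {"hand":0,"dx":1.1,"dy":-3,"dz":0,"wx":0,"wy":0,"wz":0},
    {"hand":0,"dx":1.1,"dy":-3,"dz":0,"wx":0,"wy":0,"wz":0},
    {"hand":0,"dx":1.1,"dy":-2.5,"dz":0,"wx":0,"wy":0,"wz":0},
    {"hand":0,"dx":0.7,"dy":-1.5,"dz":0,"wx":0,"wy":0,"wz":0}
  ]
}}

```text
time_s: 11.93
eef_pos: [553.5, -29.7, 136.1]
tool_rot: [0.001, 0.721, 0.693, 0.0]
contact_force: [0.2, -0.2, -0.6]
finger_gap: 39.0
grip_force: 30.4
```

Emit:
{"fn": "play_rows", "kwargs": {
  "series": [
    {"hand":0,"dx":0.2,"dy":-0.5,"dz":-1,"wx":0,"wy":0,"wz":0},
    {"hand":0,"dx":0,"dy":0,"dz":0,"wx":0,"wy":0,"wz":0},
    {"hand":0,"dx":0,"dy":0,"dz":0,"wx":0,"wy":0,"wz":0},
    {"hand":0,"dx":0,"dy":0,"dz":0,"wx":0,"wy":0,"wz":0}
  ]
}}

```text
time_s: 12.27
eef_pos: [553.7, -30.8, 125.0]
tool_rot: [-0.001, 0.719, 0.695, -0.0]
contact_force: [0.1, -0.2, -0.3]
finger_gap: 38.9
grip_force: 30.4
```

Emit:
{"fn": "play_rows", "kwargs": {
  "series": [
    {"hand":0,"dx":0.15,"dy":-1.0,"dz":-0.5,"wx":0,"wy":0,"wz":0},
    {"hand":0,"dx":0,"dy":0,"dz":-0.7,"wx":0,"wy":0,"wz":0},
    {"hand":0,"dx":0,"dy":0,"dz":0,"wx":0,"wy":0,"wz":0},
    {"hand":0,"dx":0,"dy":0,"dz":0,"wx":0,"wy":0,"wz":0}
  ]
}}

```text
time_s: 12.6
eef_pos: [555.4, -41.7, 112.6]
tool_rot: [-0.001, 0.72, 0.694, -0.0]
contact_force: [-0.6, 0.6, -0.4]
finger_gap: 38.8
grip_force: 30.4
```

```bash
python3 - <<'E'
from h import *
s=robot.state();print(s["eef_pos"].round(1))
im=robot.camera("scene")[:,:,::-1];cv2.imwrite("pics/s5.png",cv2.resize(im[170:260,250:360],None,fx=6,fy=6,interpolation=2))
print(((proj("scene",[(555.4,-41,90),(s["eef_pos"][0],s["eef_pos"][1],107)])-[250,170])*6).round(0).tolist())
E
```

```text
[555.4 -41.7 112.6]
[[314.0, 323.0], [311.0, 288.0]]
```

View pics/s5.png

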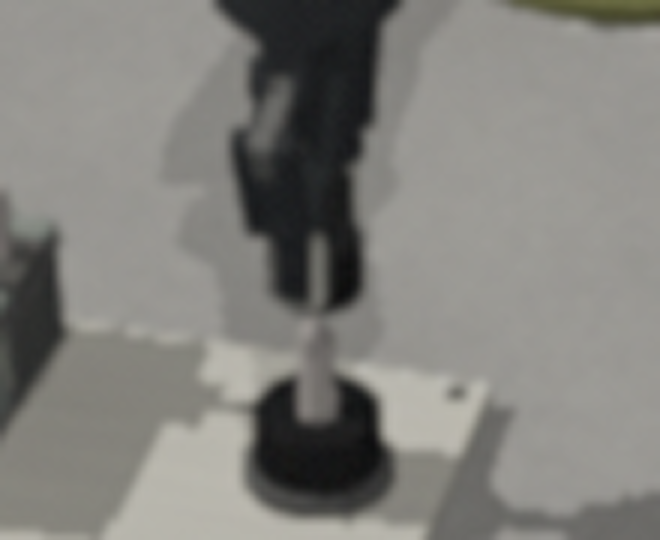

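The narrow collar's bottom spans columns 270–362 (centre about 316), just above the post tip at about 318, so they're aligned to within 1 mm. Lowering.

Emit:
{"fn": "play_rows", "kwargs": {
  "series": [
    {"hand":0,"dx":0,"dy":0.05,"dz":-0.5,"wx":0,"wy":0,"wz":0},
    {"hand":0,"dx":0,"dy":0,"dz":-0.5,"wx":0,"wy":0,"wz":0},
    {"hand":0,"dx":0,"dy":0,"dz":-0.5,"wx":0,"wy":0,"wz":0},
    {"hand":0,"dx":0,"dy":0,"dz":-0.5,"wx":0,"wy":0,"wz":0},
    {"hand":0,"dx":0,"dy":0,"dz":-0.5,"wx":0,"wy":0,"wz":0},
    {"hand":0,"dx":0,"dy":0,"dz":-0.5,"wx":0,"wy":0,"wz":0},
    {"hand":0,"dx":0,"dy":0,"dz":0,"wx":0,"wy":0,"wz":0}
  ]
}}

```text
time_s: 13.23
eef_pos: [555.3, -41.4, 81.9]
tool_rot: [-0.001, 0.72, 0.694, -0.001]
contact_force: [0.3, 0.6, -1.1]
finger_gap: 39.0
grip_force: 30.4
```

Threaded cleanly. Home should be at TCP z ≈ 54.3.

Emit:
{"fn": "play_rows", "kwargs": {
  "series": [
    {"hand":0,"dx":0,"dy":0,"dz":-0.7,"wx":0,"wy":0,"wz":0},
    {"hand":0,"dx":0,"dy":0,"dz":-0.7,"wx":0,"wy":0,"wz":0},
    {"hand":0,"dx":0,"dy":0,"dz":-0.6,"wx":0,"wy":0,"wz":0},
    {"hand":0,"dx":0,"dy":0,"dz":-0.4,"wx":0,"wy":0,"wz":0},
    {"hand":0,"dx":0,"dy":0,"dz":-0.2,"wx":0,"wy":0,"wz":0},
    {"hand":0,"dx":0,"dy":0,"dz":-0.2,"wx":0,"wy":0,"wz":0},
    {"hand":0,"dx":0,"dy":0,"dz":0,"wx":0,"wy":0,"wz":0},
    {"hand":0,"dx":0,"dy":0,"dz":0,"wx":0,"wy":0,"wz":0}
  ]
}}

```text
time_s: 13.9
eef_pos: [556.3, -41.5, 55.4]
tool_rot: [0.0, 0.72, 0.694, 0.0]
contact_force: [0.1, 0.1, -0.3]
finger_gap: 38.6
grip_force: 30.4
```

Emit:
{"fn": "play_rows", "kwargs": {
  "series": [
    {"hand":0,"dx":0,"dy":0,"dz":-0.1,"wx":0,"wy":0,"wz":0},
    {"hand":0,"dx":0,"dy":0,"dz":-0.1,"wx":0,"wy":0,"wz":0},
    {"hand":0,"dx":0,"dy":0,"dz":0,"wx":0,"wy":0,"wz":0},
    {"hand":0,"dx":0,"dy":0,"dz":0,"wx":0,"wy":0,"wz":0}
  ]
}}

```text
time_s: 14.23
eef_pos: [556.6, -41.5, 54.3]
tool_rot: [0.0, 0.72, 0.694, 0.0]
contact_force: [-2.1, -0.4, 6.4]
finger_gap: 39.2
grip_force: 30.9
```

Seated with 6.4 N upward. Release, rise, and move out toward the lamp box, staying high.

Emit:
{"fn": "play_rows", "kwargs": {
  "series": [
    {"hand":0.8,"dx":0,"dy":0,"dz":0,"wx":0,"wy":0,"wz":0},
    {"hand":1,"dx":0,"dy":0,"dz":0,"wx":0,"wy":0,"wz":0},
    {"hand":1,"dx":0,"dy":0,"dz":0,"wx":0,"wy":0,"wz":0},
    {"hand":1,"dx":0,"dy":0,"dz":0,"wx":0,"wy":0,"wz":0},
    {"hand":1,"dx":0,"dy":0,"dz":1,"wx":0,"wy":0,"wz":0},
    {"hand":1,"dx":0,"dy":0,"dz":3,"wx":0,"wy":0,"wz":0},
    {"hand":1,"dx":0,"dy":0,"dz":3,"wx":0,"wy":0,"wz":0},
    {"hand":1,"dx":0,"dy":0,"dz":3,"wx":0,"wy":0,"wz":0}
  ]
}}

```text
time_s: 14.9
eef_pos: [555.6, -41.4, 154.8]
tool_rot: [-0.0, 0.72, 0.694, -0.0]
contact_force: [1.0, -0.7, -0.5]
finger_gap: 85.2
grip_force: 0.0
```

Emit:
{"fn": "play_rows", "kwargs": {
  "series": [
    {"hand":1,"dx":0,"dy":1,"dz":3,"wx":0,"wy":0,"wz":0},
    {"hand":1,"dx":-2,"dy":3,"dz":0,"wx":0,"wy":0,"wz":0},
    {"hand":1,"dx":-3,"dy":3,"dz":0,"wx":0,"wy":0,"wz":0},
    {"hand":1,"dx":-3,"dy":2,"dz":0,"wx":0,"wy":0,"wz":0},
    {"hand":1,"dx":-3,"dy":0,"dz":0,"wx":0,"wy":0,"wz":0},
    {"hand":1,"dx":0,"dy":0,"dz":0,"wx":0,"wy":0,"wz":0}
  ]
}}

```text
time_s: 15.4
eef_pos: [440.9, 48.7, 183.3]
tool_rot: [-0.001, 0.719, 0.695, -0.002]
contact_force: [-0.5, -0.2, -1.0]
finger_gap: 85.0
grip_force: 0.0
```

```bash
python3 - <<'E'
from fit import *
s=robot.state();print(s["eef_pos"].round(1))
im=robot.camera("scene")[:,:,::-1];t=robot.camera("top")[:,:,::-1]
a=cv2.resize(im[195:275,215:335],None,fx=5,fy=5,interpolation=2);b=cv2.resize(t[200:285,320:435],None,fx=3.4,fy=3.4,interpolation=2)
o=np.zeros((a.shape[0]+200,800,3),np.uint8)
o=np.zeros((600,800,3),np.uint8);a=cv2.resize(im[195:275,215:335],(420,280),interpolation=2);b=cv2.resize(t[205:285,300:430],(520,320),interpolation=2)
o[:280,:420]=a;o[280:,:520]=b;cv2.imwrite("pics/c6.png",cv2.convertScaleAbs(o,alpha=1.3))
# tab: predicted centre at shut/half
p=np.array([555.2,-41.8]);th=-0.037;c,sn=np.cos(th),np.sin(th);R=np.array([[c,-sn],[sn,c]])
for d in(-130,-150,-170):
  half=p+R@[0,d+4]; sh=half-R@[30,0]
  print(d,"half",half.round(1),"shut",sh.round(1),"scene tabtop px",proj("scene",[sh[0],sh[1],115]).round(1),"top",proj("top",[sh[0],sh[1],115]).round(1))
for c_ in("scene","top"): print(c_,[(np.round(x["rect"],1).tolist(),round(x["p"],2)) for x in robot.boxes_of(c_,"shutter_tab")])
E
```

```text
[440.9  48.7 183.3]
-130 half [ 550.5 -167.7] shut [ 520.6 -166.6] scene tabtop px [[257.7 202. ]] top [[387.1 251.2]]
-150 half [ 549.8 -187.7] shut [ 519.8 -186.6] scene tabtop px [[250.3 200.9]] top [[396.5 251.3]]
-170 half [ 549.1 -207.7] shut [ 519.1 -206.6] scene tabtop px [[243.  199.9]] top [[405.8 251.4]]
scene [([247.2, 217.5, 22.3, 34.4], 0.88)]
top [([401.2, 254.1, 28.5, 29.6], 0.63)]
```

View pics/c6.png

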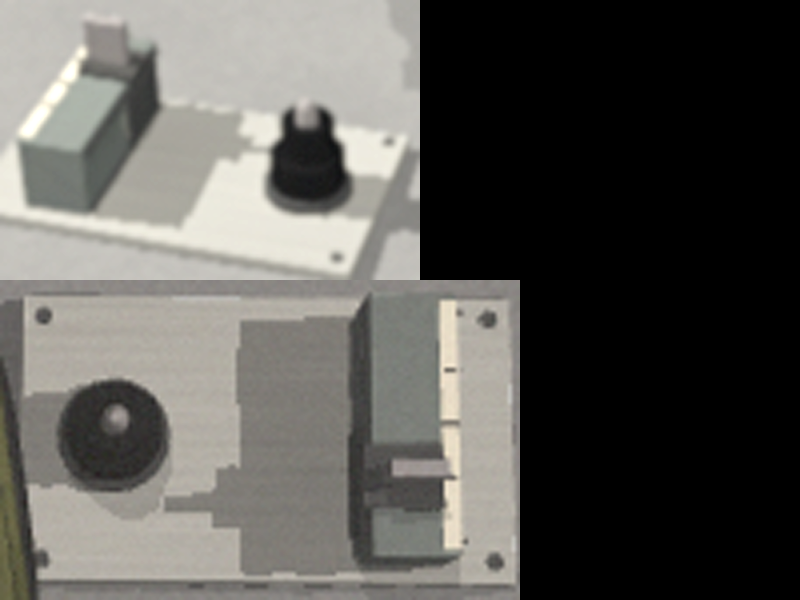

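The montage shows the stack home: narrow on wide, with the post tip out at scene (302,224). The tab is shut, with its top at scene (245,200) and top view (405.5,252), which puts it at about (519, -204) mm. Half travel is about (549, -205). Next, the shutter.

Emit:
{"fn": "play_rows", "kwargs": {
  "series": [
    {"hand":1,"dx":0.9,"dy":-2.8,"dz":0,"wx":0,"wy":0,"wz":0},
    {"hand":1,"dx":0.9,"dy":-2.8,"dz":0,"wx":0,"wy":0,"wz":0},
    {"hand":1,"dx":0.9,"dy":-2.8,"dz":0,"wx":0,"wy":0,"wz":0},
    {"hand":1,"dx":0.9,"dy":-2.8,"dz":0,"wx":0,"wy":0,"wz":0},
    {"hand":1,"dx":0.9,"dy":-2.8,"dz":0,"wx":0,"wy":0,"wz":0},
    {"hand":1,"dx":0.9,"dy":-2.8,"dz":0,"wx":0,"wy":0,"wz":0},
    {"hand":1,"dx":0.9,"dy":-2.8,"dz":0,"wx":0,"wy":0,"wz":0},
    {"hand":1,"dx":0.9,"dy":-2.8,"dz":0,"wx":0,"wy":0,"wz":0}
  ]
}}

```text
time_s: 16.27
eef_pos: [520.0, -178.6, 183.2]
tool_rot: [0.0, 0.72, 0.694, 0.0]
contact_force: [-0.4, 0.2, 0.1]
finger_gap: 85.1
grip_force: 0.0
```

Emit:
{"fn": "play_rows", "kwargs": {
  "series": [
    {"hand":1,"dx":0.7,"dy":-2.8,"dz":-1,"wx":0,"wy":0,"wz":0},
    {"hand":1,"dx":0,"dy":0,"dz":-1,"wx":0,"wy":0,"wz":0},
    {"hand":1,"dx":0,"dy":0,"dz":0,"wx":0,"wy":0,"wz":0},
    {"hand":1,"dx":0,"dy":0,"dz":0,"wx":0,"wy":0,"wz":0},
    {"hand":1,"dx":0,"dy":0,"dz":0,"wx":0,"wy":0,"wz":0}
  ]
}}

```text
time_s: 16.68
eef_pos: [525.7, -203.5, 163.3]
tool_rot: [-0.0, 0.72, 0.694, -0.0]
contact_force: [-0.1, -0.4, 0.1]
finger_gap: 85.5
grip_force: 0.0
```

Emit:
{"fn": "play_rows", "kwargs": {
  "series": [
    {"hand":1,"dx":-0.6,"dy":0,"dz":-0.6,"wx":0,"wy":0,"wz":0},
    {"hand":1,"dx":0,"dy":0,"dz":-1.5,"wx":0,"wy":0,"wz":0},
    {"hand":1,"dx":0,"dy":0,"dz":-1.5,"wx":0,"wy":0,"wz":0},
    {"hand":1,"dx":0,"dy":0,"dz":-1.5,"wx":0,"wy":0,"wz":0},
    {"hand":1,"dx":0,"dy":0,"dz":-1.5,"wx":0,"wy":0,"wz":0},
    {"hand":1,"dx":0,"dy":0,"dz":-1.0,"wx":0,"wy":0,"wz":0},
    {"hand":1,"dx":0,"dy":0,"dz":0,"wx":0,"wy":0,"wz":0},
    {"hand":1,"dx":0,"dy":0,"dz":0,"wx":0,"wy":0,"wz":0}
  ]
}}

```text
time_s: 17.35
eef_pos: [519.3, -203.4, 87.3]
tool_rot: [-0.0, 0.72, 0.694, -0.0]
contact_force: [-0.1, -1.0, -0.5]
finger_gap: 85.6
grip_force: 0.0
```

Emit:
{"fn": "play_rows", "kwargs": {
  "series": [
    {"hand":0.5,"dx":0,"dy":0,"dz":0,"wx":0,"wy":0,"wz":0},
    {"hand":0.3,"dx":0,"dy":0,"dz":0,"wx":0,"wy":0,"wz":0},
    {"hand":0.25,"dx":0,"dy":0,"dz":0,"wx":0,"wy":0,"wz":0},
    {"hand":0.25,"dx":0,"dy":0,"dz":0,"wx":0,"wy":0,"wz":0},
    {"hand":0.25,"dx":0,"dy":0,"dz":0,"wx":0,"wy":0,"wz":0},
    {"hand":0.25,"dx":0,"dy":0,"dz":0,"wx":0,"wy":0,"wz":0},
    {"hand":0.25,"dx":0,"dy":0,"dz":0,"wx":0,"wy":0,"wz":0},
    {"hand":0.25,"dx":0,"dy":0,"dz":0,"wx":0,"wy":0,"wz":0}
  ]
}}

```text
time_s: 18.02
eef_pos: [519.7, -204.0, 87.3]
tool_rot: [-0.0, 0.72, 0.694, -0.0]
contact_force: [-0.4, -0.6, 0.1]
finger_gap: 21.4
grip_force: 0.0
```

No contact yet at a 21 mm gap. Closing on the tab.

Emit:
{"fn": "play_rows", "kwargs": {
  "series": [
    {"hand":0,"dx":0,"dy":0,"dz":0,"wx":0,"wy":0,"wz":0},
    {"hand":0,"dx":0,"dy":0,"dz":0,"wx":0,"wy":0,"wz":0},
    {"hand":0,"dx":0,"dy":0,"dz":0,"wx":0,"wy":0,"wz":0},
    {"hand":0,"dx":0,"dy":0,"dz":0,"wx":0,"wy":0,"wz":0},
    {"hand":0,"dx":0,"dy":0,"dz":0,"wx":0,"wy":0,"wz":0},
    {"hand":0,"dx":0,"dy":0,"dz":0,"wx":0,"wy":0,"wz":0}
  ],
  "squeeze": 50
}}

```text
time_s: 18.52
eef_pos: [519.4, -204.0, 87.4]
tool_rot: [-0.0, 0.72, 0.694, -0.0]
contact_force: [-3.6, 0.1, 4.8]
finger_gap: 9.1
grip_force: 51.4
```

Emit:
{"fn": "play_rows", "kwargs": {
  "series": [
    {"hand":0,"dx":0.5,"dy":0,"dz":0,"wx":0,"wy":0,"wz":0},
    {"hand":0,"dx":0.5,"dy":0,"dz":0,"wx":0,"wy":0,"wz":0},
    {"hand":0,"dx":0.5,"dy":-0.05,"dz":0,"wx":0,"wy":0,"wz":0},
    {"hand":0,"dx":0.5,"dy":0,"dz":0,"wx":0,"wy":0,"wz":0},
    {"hand":0,"dx":0.5,"dy":0,"dz":0,"wx":0,"wy":0,"wz":0},
    {"hand":0,"dx":0.5,"dy":-0.05,"dz":0,"wx":0,"wy":0,"wz":0},
    {"hand":0,"dx":0,"dy":0,"dz":0,"wx":0,"wy":0,"wz":0},
    {"hand":0,"dx":0,"dy":0,"dz":0,"wx":0,"wy":0,"wz":0}
  ]
}}

```text
time_s: 19.18
eef_pos: [549.1, -205.1, 87.4]
tool_rot: [-0.0, 0.72, 0.694, -0.001]
contact_force: [-6.9, -0.4, 7.4]
finger_gap: 9.2
grip_force: 51.8
```

Emit:
{"fn": "play_rows", "kwargs": {
  "series": [
    {"hand":0,"dx":0,"dy":0,"dz":0,"wx":0,"wy":0,"wz":0},
    {"hand":0,"dx":0,"dy":0,"dz":0,"wx":0,"wy":0,"wz":0},
    {"hand":0,"dx":0,"dy":0,"dz":0,"wx":0,"wy":0,"wz":0}
  ]
}}

```text
time_s: 19.43
eef_pos: [548.8, -205.1, 87.3]
tool_rot: [-0.001, 0.72, 0.694, -0.001]
contact_force: [-6.9, 0.5, 7.5]
finger_gap: 9.2
grip_force: 51.8
```

```bash
python3 - <<'E'
from h import *
s=robot.state();print(s["eef_pos"].round(1),s["contact_force"].round(1))
im=robot.camera("scene")[:,:,::-1];t=robot.camera("top")[:,:,::-1]
o=np.zeros((600,800,3),np.uint8)
o[:300,:450]=cv2.resize(im[180:280,210:360],(450,300),interpolation=2);o[300:,:640]=cv2.resize(t[205:280,290:450],(640,300),interpolation=2)
cv2.imwrite("pics/c7.png",cv2.convertScaleAbs(o,alpha=1.3))
E
```

```text
[ 548.8 -205.1   87.3] [-6.9  0.5  7.5]
```

View pics/c7.png

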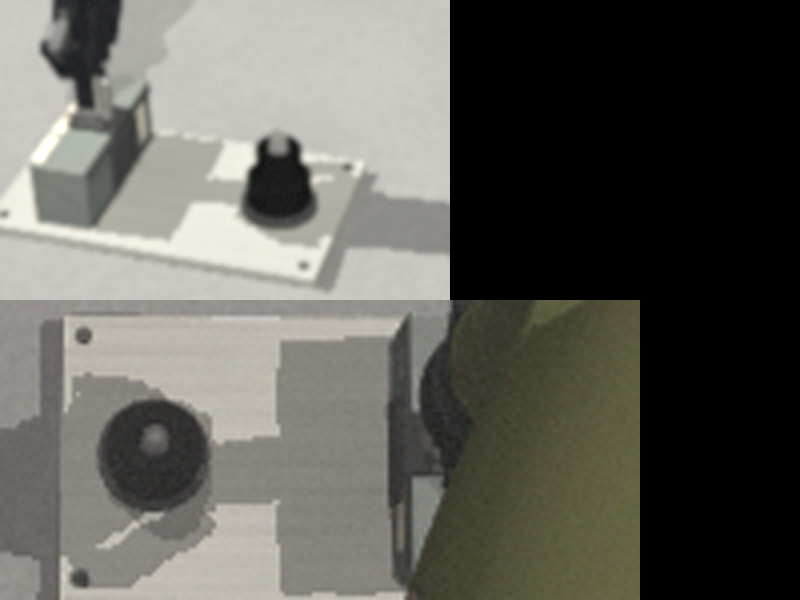

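The shutter has moved 29.4 mm and the spring pulls with 6.9 N (7.2 N expected at half). The picture shows the carriage mid-box and the stack home at crop (280,185). Handing in.

```bash
python3 -c "
from rig import robot
print(robot.finish_job())"
```

```text
the job is handed in; nothing more can be done
None
```

The job is handed in, though it gave no pass/fail result: both collars are home on the post (wide on the shoulder, narrow on top), and the gripper still holds the shutter at about 29 mm of its 60 mm travel.

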